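# Unstack the clean clamp covers into their colour-coded bays

### The job

The blood separator's four clean clamp covers are stacked on the steel tray: working from the top of the stack down (yellow, red, green, blue), put each one into the bay of its own colour, lying flat and straight, centred in the bay between its end stops, and let go. Set the covers down rather than dropping them, do not tip them over, and leave the jar and the bowl where they stand.

Things in the scene. Friction and masses are not known exactly. Their poses are not given: they have to be found in the camera images.
- yellow_cover: Clamp cover, loose: a grey plastic block with yellow ends and a yellow stripe along its top, 60 mm long (its x), 50 mm wide (its y), 28 mm high (its z), about 112 g, flat above and below, same either way round. At the start it is the top one of the stack. Origin: centre of the underside; x along its length, z up. Take it across its 50 mm width; the covers in the stack are only laid on one another, long sides nearly in line.
- red_cover: Clamp cover, loose: a grey plastic block with red ends and a red stripe along its top, 82 mm long (its x), 50 mm wide (its y), 28 mm high (its z), about 138 g, flat above and below, same either way round. At the start it is second from the top, under the yellow one. Origin: centre of the underside; x along its length, z up. Take it across its 50 mm width; the covers in the stack are only laid on one another, long sides nearly in line.
- green_cover: Clamp cover, loose: a grey plastic block with green ends and a green stripe along its top, 104 mm long (its x), 50 mm wide (its y), 28 mm high (its z), about 165 g, flat above and below, same either way round. At the start it is third from the top, under the red one. Origin: centre of the underside; x along its length, z up. Take it across its 50 mm width; the covers in the stack are only laid on one another, long sides nearly in line.
- blue_cover: Clamp cover, loose: a grey plastic block with blue ends and a blue stripe along its top, 126 mm long (its x), 50 mm wide (its y), 28 mm high (its z), about 191 g, flat above and below, same either way round. At the start it is the lowest of the stack, lying on a plain bare steel tray 6 mm high. Origin: centre of the underside; x along its length, z up. Take it across its 50 mm width; the covers in the stack are only laid on one another, long sides nearly in line.
- yellow_bay: Bay for the yellow cover, fixed to the bench: a grey plate with a yellow floor and two yellow end stops, 88 mm long (its x), 66 mm wide (its y). The floor lies 4 mm above the bench; the stops stand across both ends, 6 mm thick, tops 14 mm above the bench, 76 mm apart inside; the long sides are open. Origin: centre of the plate's underside, at bench height; x along the bay, z up; same either way round.
- red_bay: Bay for the red cover, fixed to the bench: a grey plate with a red floor and two red end stops, 110 mm long (its x), 66 mm wide (its y). The floor lies 4 mm above the bench; the stops stand across both ends, 6 mm thick, tops 14 mm above the bench, 98 mm apart inside; the long sides are open. Origin: centre of the plate's underside, at bench height; x along the bay, z up; same either way round.
- green_bay: Bay for the green cover, fixed to the bench: a grey plate with a green floor and two green end stops, 132 mm long (its x), 66 mm wide (its y). The floor lies 4 mm above the bench; the stops stand across both ends, 6 mm thick, tops 14 mm above the bench, 120 mm apart inside; the long sides are open. Origin: centre of the plate's underside, at bench height; x along the bay, z up; same either way round.
- blue_bay: Bay for the blue cover, fixed to the bench: a grey plate with a blue floor and two blue end stops, 154 mm long (its x), 66 mm wide (its y). The floor lies 4 mm above the bench; the stops stand across both ends, 6 mm thick, tops 14 mm above the bench, 142 mm apart inside; the long sides are open. Origin: centre of the plate's underside, at bench height; x along the bay, z up; same either way round.
- jar: Bystander, loose: small clear specimen jar with an orange cap, 52 mm across, 62 mm high. Origin: centre of the underside, z up. To be left alone.
- bowl: Bystander, loose: small open steel bowl, 90 mm across the rim, 36 mm high. Origin: centre of the underside, z up. To be left alone.
Mind the look-alikes: they are no part of the job. What is shaped like the yellow_cover but turquoise is not meant. Leave any pink or purple look-alike of the red_cover alone.

How it is judged:
By the outcome, as a careful person would: the job done as asked, in the order asked, and still so for the second after the job is handed in, with the robot touching nothing.
It also fails if it takes over 131 s, if anything falls off the work surface, if the arm or the gripper's body presses on something with over 40 N, if the wrist force passes 120 N, or if a joint passes its speed limit or range.

### The arm

A 7-joint arm with a two-finger parallel gripper is mounted at the origin on the work surface. World frame = base frame: x ahead of the robot, y to its left, z up, the work surface at z = 0. Lengths are in m, angles in rad, forces in N, time in s.
With the tool pointing down it reaches from about 0.4 to 0.85 m from the base axis. Payload 10.4 kg.
Tool frame: the origin (TCP) lies midway between the tips of the shut fingers; the grasp point (between the pads) lies 19 mm behind it; z points along the fingers, y is the line along which they close (so a half turn about z gives the same grasp; the last joint's range is limited). The gripper opens to 85 mm and grips with 20 to 120 N. Pads are 22 mm wide; open, the fingers measure 114 mm over their backs; the gripper's body (76 mm by 85 mm) begins 54 mm behind the grasp point. The pads swing forward as they close: fully open they stand 13 mm farther back than shut.
Start: joints at [1.092, 0.332, -0.065, 1.46, 0.022, 1.35, -0.088], TCP at [0.275, -0.561, 0.231] pointing down, gripper open.
Joint ranges: [-2.6, 2.6], [-0.5, 2.12], [-1.47, 1.34], [0.16, 2.42], [-1.27, 4.41], [0.06, 2.06], [-2.6, 2.6]. Speed limits (rad/s): [2.22, 2.22, 2.79, 2.79, 3.14, 3.14, 3.14].

### API

Orientations are given as a unit quaternion [x, y, z, w].
In Python, from workcell import monitor, eyes, manip gives the robot as it stands.
- The arm moves only by the tool send_rows, never from a script. Its arguments are lists of equal length, an entry for each row: "offset": the shift along the tool's x, y, z in mm, a list of three; "roll": the turn about the tool's z in rad. In form: {"offset": [[tx, ty, tz], ...], "roll": [roll, ...]}. A call has exactly 5 rows; each row is the pose to reach, as a shift and turn from the pose commanded when the call began, along the tool's axes at that moment; what a row does not reach only later rows make up. A row lasts 1/12 s, in which the tool goes at most 41.7 mm and 7.16 degrees, less where a joint would pass 70% of its speed; a pose out of reach is approached as far as the arm can. A call with a gripper value outside its range is refused whole. "jaw" is the opening, from 0 (shut) to 1 (fully open), set as the call begins (left out, the last holds). The fingers move at their own pace and stop on an object; "newtons" is the grip in N (left out, the last holds). Time passes only in rows, so rows that repeat a pose let the fingers close, or fill a call up. It gives the time, the measured TCP pose, the force and the opening at its end, in the units of the state.
- monitor.get_obs(): the state, without advancing time (a new reading comes with each control period).
- eyes.camera(name): name is "scene" or "top" or "wrist"; returns (picture, depth): 400x640x3 uint8, blue, green, red; 400x640 float32, m along the optical axis (not along the pixel's ray), 0 where there is no reading.
- eyes.camera_params(name): a dict with "fovy" (degrees; the focal length in pixels is half the picture's height over the tangent of half this angle, whatever the lens; pixels are square), "cx", "cy" (the principal point, pixels), "k1" (the pictures are not rectified: a ray, as slopes to the right and down, at radius r is drawn at 1 + k1 r^2 times it, then the intrinsics apply), "R" (3x3) and "t" (3): a world point X has camera coordinates R X + t. Camera axes: x right, y down, z forward; pixel columns grow to the right and rows downward; lengths in m; the calibration is good to about 2 mm. A picture is of the moment at which its call begins: read the wrist's pose just before it. camera_params takes no time and is no camera call; for the wrist camera it gives the pose at the moment of the call.
- manip.hand_in(): hands the job in, once; it reports no verdict.
The state is a dict: "clock": time; "joint_pos": joint angles; "joint_velocities": joint speeds; "tau": joint torques, N m; "position": TCP position; "ee_rot": TCP orientation; "ft_force": force on the tool from outside, world axes, zero at the start; "torque": the same for the moment, N m; "grip_width": opening from 0.0 (shut) to 1.0 (fully open).
Only numpy, scipy, OpenCV 4.12 (cv2) and the standard library are available. Lean on these libraries where they do the work, as an engineer would, in place of code of your own. Each camera call takes 0.05 s, during which the arm holds its last target. There are 200 camera calls.

## Working session

There is one attempt and no reset: what is moved stays moved. The work goes in short steps, Python scripts to look and compute and a tool call to move; the robot and the scene stay as the last step left them, time stands still between calls to the robot, and variables do not carry over. Pictures are saved under pics/ and viewed, on a budget of 14 in all, crops included, one or two more only if the job needs it, and the job is handed in when it is done.

Besides the shell and the picture viewer there is one more tool, called after "Call:" by a JSON object that holds its "fn" and its "kwargs", one argument or row to a line. send_rows: Moves the arm, as the interface text tells. Its arguments: {"type":"object","properties":{"offset":{"type":"array"},"roll":{"type":"array"},"jaw":{"type":"number"},"newtons":{"type":"number"}},"required":["offset","roll"]}

```bash
ls; mkdir -p pics
python3 - <<'E'
from workcell import monitor, eyes
import cv2,numpy as np
print(monitor.get_obs())
for n in ("scene","top"):
    im,d=eyes.camera(n); cv2.imwrite(f"pics/{n}0.png",im); np.save(f"pics/{n}0.npy",d)
    print(n,eyes.camera_params(n))
E
```

```text
pics
{'clock': 0.0, 'joint_pos': array([ 1.09240943,  0.33287182, -0.06469521,  1.46095997,  0.02159474,
        1.34990941, -0.08851076]), 'joint_velocities': array([-3.35245111e-05, -1.30637706e-03,  4.85875865e-04, -2.91175403e-05,
        3.74933669e-04, -8.86020797e-05, -9.16346644e-05]), 'tau': array([-3.70442058e-04, -6.25450158e+01,  4.91477083e-02, -3.91615319e+01,
        1.62951113e-02,  9.73867136e-03,  1.53301257e-04]), 'position': array([ 0.27492835, -0.56085202,  0.23050706]), 'ee_rot': array([ 9.74143665e-01,  2.25928288e-01, -1.95730863e-04, -6.99772239e-04]), 'ft_force': array([-0.08553436,  0.48120244,  0.75378546]), 'torque': array([ 0.04376261, -0.01375558,  0.00235571]), 'grip_width': 0.9991379024099584}
scene {'fovy': 52.10114283837421, 'cx': 315.3907421247851, 'cy': 200.200027855085, 'k1': -0.01879239343564268, 'R': array([[-0.01193071,  0.999916  , -0.00506492],
       [ 0.83133455,  0.0071043 , -0.5557269 ],
       [-0.55564423, -0.01084086, -0.83134948]]), 't': array([ 0.01991179, -0.45216973,  1.41382463])}
top {'fovy': 44.31671372929149, 'cx': 318.41252950198196, 'cy': 190.68203750218288, 'k1': 0.023203097961800014, 'R': array([[ 0.00667072, -0.99989757, -0.01266308],
       [-0.99607513, -0.00552646, -0.08833912],
       [ 0.08826009,  0.01320266, -0.99600996]]), 't': array([0.01554416, 0.63145451, 1.3640524 ])}
```

View pics/top0.png

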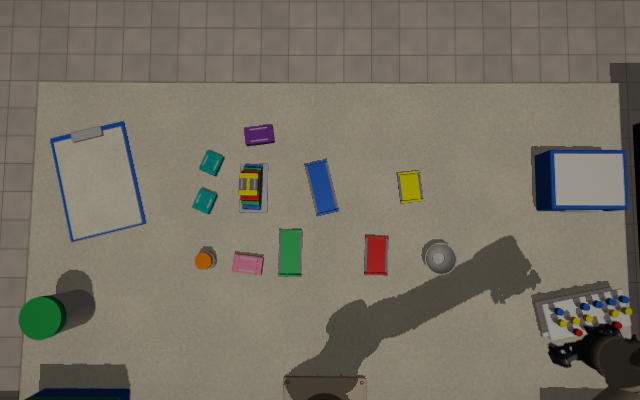

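View pics/scene0.png

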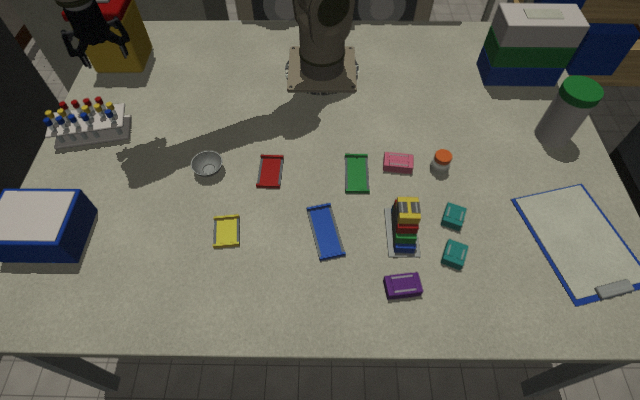

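In the top view the stack of yellow over red, green and blue is at (251,186). The bays are yellow (410,187), red (376,255), green (290,252) and blue (321,187). The turquoise pair (211,162),(204,200), the purple (259,134) and the pink (248,264) are look-alikes. The yellow bay and the yellow lids in the rack at (575,315) share the colour. I choose (248,184), the top of the stack.

```bash
cat > h.py <<'E'
from workcell import monitor, eyes
import cv2, numpy as np
from scipy.spatial.transform import Rotation as Rot
HUE={'yellow':(22,34),'red':None,'green':(45,75),'blue':(100,125)}
def K(p):
    f=200/np.tan(np.radians(p['fovy']/2)); return np.array([[f,0,p['cx']],[0,f,p['cy']],[0,0,1.]])
def rays(p,uv):
    s=cv2.undistortPoints(np.float64(uv).reshape(-1,1,2),K(p),np.array([p['k1'],0,0,0]))[:,0]
    return np.c_[s,np.ones(len(s))]
def toplane(p,uv,z):
    R,t=p['R'],p['t']; c=-R.T@t; d=rays(p,uv)@R
    return c+d*((z-c[2])/d[:,2])[:,None]
def cloud(p,d):
    v,u=np.mgrid[:400,:640]; s=rays(p,np.c_[u.ravel(),v.ravel()])*d.reshape(-1,1)
    return ((s-p['t'])@p['R']).reshape(400,640,3)
def mask(im,c,s=110):
    h=cv2.cvtColor(im,cv2.COLOR_BGR2HSV); H=h[...,0]
    m=((H<6)|(H>174)) if c=='red' else (H>=HUE[c][0])&(H<=HUE[c][1])
    return m&(h[...,1]>s)&(h[...,2]>50)
def rect(xy):
    """min-area rect (mm): centre, long, short, yaw of long side in (-pi/2,pi/2]"""
    (cx,cy),(w,h),a=cv2.minAreaRect(np.float32(xy)*1000)
    a=np.radians(a)+(np.pi/2 if h>w else 0); a=(a+np.pi/2)%np.pi-np.pi/2
    return np.round([cx,cy,max(w,h),min(w,h)],1),round(a,4)
def tool():
    o=monitor.get_obs(); R=Rot.from_quat(o['ee_rot']).as_matrix()
    return o,o['position'],R
E
python3 - <<'E'
from h import *
# windows in the images for each thing
W={'top':{'yellow':(395,165,425,208),'red':(360,230,392,280),'green':(275,225,306,280),'blue':(302,155,342,220)},
 'scene':{'yellow':(208,210,246,252),'red':(252,148,290,192),'green':(338,148,374,198),'blue':(302,198,350,265)}}
for n in W:
    im=cv2.imread(f"pics/{n}0.png"); d=np.load(f"pics/{n}0.npy"); p=eyes.camera_params(n); X=cloud(p,d)
    for c,(a,b,e,f) in W[n].items():
        m=mask(im,c); w=np.zeros_like(m); w[b:f,a:e]=1; m&=w
        v,u=np.nonzero(m); P=X[m]; q=toplane(p,np.c_[u,v],0.006)
        fl=P[(P[:,2]<.009)]
        print(n,c,len(u),'plane',*rect(q[:,:2]),'mean',(q[:,:2].mean(0)*1000).round(1),'floorz',np.median(P[:,2]).round(4))
    # stack
    a,b,e,f=(232,155,275,220) if n=='top' else (385,190,425,258)
    w=np.zeros_like(m); w[b:f,a:e]=1; P=X[w]; print('zmax',np.percentile(P[:,2],[50,80,90,95,99]).round(4))
    for c,z in zip(('yellow','red','green','blue'),(.118,.09,.062,.034)):
        mm=w&(abs(X[...,2]-z)<.005)
        if mm.sum()>10: print(n,c,'depth level',mm.sum(),*rect(X[mm][:,:2]))
        mm&=mask(im,c)
        if mm.sum()>10: print(n,c,'depth+col',mm.sum(),*rect(X[mm][:,:2]))
im=cv2.imread('pics/top0.png')[110:280,180:300]
im2=cv2.imread('pics/scene0.png')[180:270,370:480]
cv2.imwrite('pics/crop0.png',np.hstack([cv2.resize(im,None,fx=3,fy=3,interpolation=2),cv2.resize(im2,(440,510),interpolation=2)]))
E
```

```text
top yellow 594 plane [ 647.  -243.4   89.3   64.2] 0.1285 mean [ 646.7 -242.7] floorz 0.0037
top red 746 plane [ 451.7 -145.2  110.5   65.5] -0.0301 mean [ 451.5 -144.7] floorz 0.0042
top green 847 plane [455.3 100.8 130.2  63. ] -0.0086 mean [456.   99.8] floorz 0.0042
top blue 987 plane [644.   11.4 153.8  64.7] 0.2337 mean [643.5  11.7] floorz 0.0037
zmax [0.0036 0.0878 0.1162 0.1184 0.1218]
top yellow depth level 385 [640.5 205.4  59.3  49.2] 0.0082
top yellow depth+col 224 [640.5 205.7  59.3  47.9] 0.0046
top red depth level 133 [640.2 204.   82.3  47.5] -0.0283
top red depth+col 101 [639.4 204.4  80.6  46.8] -0.0281
top green depth level 127 [641.6 205.1 104.1  49.9] -0.0664
top green depth+col 95 [641.  206.2 102.6  48.2] -0.0583
top blue depth level 105 [642.  205.8 124.1  48.7] -0.022
top blue depth+col 93 [642.1 207.2 123.6  47.2] -0.0099
scene yellow 691 plane [ 644.  -244.5   94.6   65.7] 0.1197 mean [ 645.1 -242.5] floorz 0.0052
scene red 632 plane [ 447.9 -145.4  116.7   64.8] -0.0226 mean [ 449.1 -143.8] floorz 0.0055
scene green 671 plane [452.4 101.3 136.1  61.4] -0.0064 mean [454.3 101.1] floorz 0.0054
scene blue 1111 plane [640.3  12.1 158.7  64.1] 0.2323 mean [643.3  12.4] floorz 0.0052
zmax [0.0218 0.1069 0.1183 0.1195 0.1213]
scene yellow depth level 493 [641.6 206.9  62.5  51.3] 0.0008
scene yellow depth+col 295 [641.4 206.7  63.1  49.2] -0.02
scene red depth level 162 [641.3 205.8  82.1  49.1] -0.0091
scene red depth+col 109 [650.1 190.3  91.3  41.9] 0.516
scene green depth level 154 [643.  205.7 104.5  49.4] -0.0064
scene green depth+col 102 [687.1 204.2  46.1  14. ] 1.5702
scene blue depth level 137 [644.7 208.5 124.   51.7] -0.0338
scene blue depth+col 112 [699.3 206.5  48.2  15.7] -1.5398
```

View pics/crop0.png

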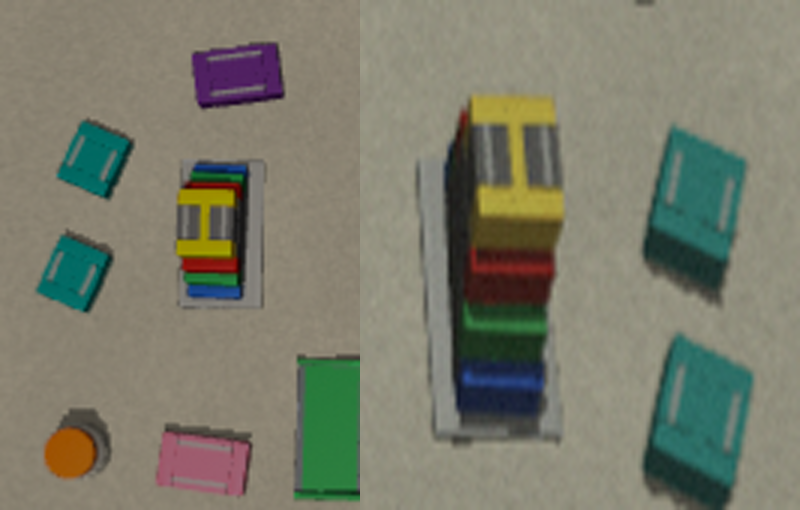

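The crop confirms the choice. Yellow is on top of the stack with red, green and blue under it, and the turquoise, purple and pink blocks are set apart. Next I compute the approach.

```bash
cat > go.py <<'E'
import sys
from h import *
# usage: go.py x y z yaw  (mm, rad): offset in tool axes and roll
x,y,z,yaw=map(float,sys.argv[1:5])
o,p,R=tool(); hd=np.arctan2(R[1,0],R[0,0])
print('t',round(o['clock'],2),'pos',(p*1000).round(1),'heading',hd.round(4),'tilt',R[2,:2].round(4),'F',o['ft_force'].round(1),'grip',round(o['grip_width'],3))
print('offset',(R.T@(np.array([x,y,z])-p*1000)).round(1),'roll',round(hd-yaw,4),'q',o['joint_pos'].round(2))
E
python3 go.py 641 206 200 0
```

```text
t 0.1 pos [ 275.  -560.9  230.6] heading 0.4558 tilt [-0.0001 -0.0013] F [ 0.7  0.2 -0.6] grip 1.0
offset [ 666.2 -527.5   31.2] roll 0.4558 q [ 1.09  0.33 -0.06  1.46  0.02  1.35 -0.09]
```

Call:
{"fn": "send_rows", "kwargs": {
  "offset": [
    [25, -20, 0],
    [50, -40, 0],
    [75, -60, 0],
    [100, -80, 0],
    [125, -100, 0]
  ],
  "roll": [0.09, 0.18, 0.27, 0.36, 0.456],
  "jaw": 1,
  "newtons": 40
}}

```text
clock: 0.52
position: [0.3436, -0.4148, 0.2309]
ee_rot: [1.0, -0.002, -0.0, -0.0]
ft_force: [0.0, 0.0, 0.0]
grip_width: 1.002
```

```bash
python3 go.py 641 206 200 0
```

```text
t 0.52 pos [ 343.6 -414.8  230.9] heading -0.0046 tilt [-0.0005 -0.0004] F [0. 0. 0.] grip 1.002
offset [ 294.5 -622.1   31. ] roll -0.0046 q [ 0.9   0.15 -0.11  1.69  0.02  1.31 -0.8 ]
```

Call:
{"fn": "send_rows", "kwargs": {
  "offset": [
    [16, -34, 0],
    [32, -68, 0],
    [48, -102, 0],
    [64, -136, 0],
    [80, -170, 0]
  ],
  "roll": [0, 0, 0, 0, 0]
}}

```text
clock: 0.93
position: [0.4236, -0.2446, 0.2312]
ee_rot: [1.0, -0.0, -0.0, 0.0]
ft_force: [0.8, -0.7, 0.2]
grip_width: 1.001
```

Call:
{"fn": "send_rows", "kwargs": {
  "offset": [
    [16, -34, 0],
    [32, -68, 0],
    [48, -102, 0],
    [64, -136, 0],
    [80, -170, 0]
  ],
  "roll": [0, 0, 0, 0, 0]
}}

```text
clock: 1.35
position: [0.5037, -0.0747, 0.2312]
ee_rot: [1.0, -0.0, -0.0, 0.0]
ft_force: [0.8, -0.9, 0.7]
grip_width: 1.0
```

Call:
{"fn": "send_rows", "kwargs": {
  "offset": [
    [16, -34, 0],
    [32, -68, 0],
    [48, -102, 0],
    [64, -136, 0],
    [80, -170, 0]
  ],
  "roll": [0, 0, 0, 0, 0]
}}

```text
clock: 1.77
position: [0.5838, 0.0951, 0.231]
ee_rot: [1.0, -0.0, -0.0, 0.0]
ft_force: [0.2, -0.3, 0.3]
grip_width: 1.003
```

```bash
python3 go.py 641 206 170 0
```

```text
t 1.77 pos [583.8  95.1 231. ] heading -0.0007 tilt [-0.0003  0.0002] F [ 0.2 -0.3  0.3] grip 1.003
offset [  57.1 -110.9   61. ] roll -0.0007 q [ 0.22  0.31 -0.56  1.53  0.17  1.35 -1.93]
```

Call:
{"fn": "send_rows", "kwargs": {
  "offset": [
    [14, -27, 0],
    [28, -54, 0],
    [42, -82, 0],
    [57, -111, 0],
    [57, -111, 0]
  ],
  "roll": [0, 0, 0, 0, 0]
}}

```text
clock: 2.18
position: [0.6401, 0.2113, 0.2295]
ee_rot: [1.0, 0.003, -0.001, -0.002]
ft_force: [-0.3, 0.9, 0.8]
grip_width: 1.002
```

```bash
python3 go.py 641 206 88 0
python3 - <<'E'
from h import *
p=eyes.camera_params('wrist'); im,d=eyes.camera('wrist'); cv2.imwrite('pics/w1.png',im); X=cloud(p,d)
print(p['fovy'], -p['R'].T@p['t'], p['R'][2])
m=mask(im,'yellow',90)&(abs(X[...,2]-.118)<.006); print(m.sum(), *rect(X[m][:,:2]))
a=(abs(X[...,2]-.118)<.006)&(abs(X[...,0]-.641)<.07)&(abs(X[...,1]-.206)<.06); print(a.sum(),*rect(X[a][:,:2]),np.median(X[a][:,2]))
E
```

```text
t 2.18 pos [640.1 211.3 229.5] heading 0.0062 tilt [-0.0026 -0.0033] F [-0.3  0.9  0.8] grip 1.002
offset [  1.3   5.8 141.5] roll 0.0062 q [ 0.01  0.5  -0.57  1.29  0.26  1.42 -2.11]
70.79601341757532 [0.72269265 0.21064044 0.37305078] [-0.32511166  0.00117021 -0.94567491]
1791 [639.9 205.6  60.3  48.7] -0.013
3203 [639.9 206.   60.3  50.1] -0.013 0.11908707639133022
```

View pics/w1.png

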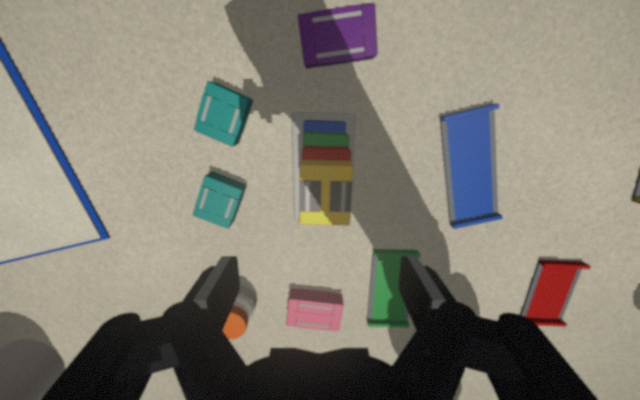

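The wrist view shows the yellow cover topmost at (326,190) over red, green and blue, with all look-alikes clear of the fingers. Now I descend.

Call:
{"fn": "send_rows", "kwargs": {
  "offset": [
    [0, 0, 20],
    [0, 0, 45],
    [0, 0, 70],
    [0, 0, 90],
    [0, 0, 100]
  ],
  "roll": [0, 0, 0, 0, 0]
}}

```text
clock: 2.65
position: [0.6392, 0.2027, 0.1281]
ee_rot: [1.0, -0.001, -0.002, 0.001]
ft_force: [0.5, -0.4, -0.2]
grip_width: 1.003
```

Call:
{"fn": "send_rows", "kwargs": {
  "offset": [
    [0, 0, 0],
    [0, 0, 0],
    [0, 0, 0],
    [0, 0, 0],
    [0, 0, 0]
  ],
  "roll": [0, 0, 0, 0, 0]
}}

```text
clock: 3.07
position: [0.6411, 0.2047, 0.1327]
ee_rot: [1.0, -0.0, 0.001, -0.0]
ft_force: [-0.1, -0.0, 0.1]
grip_width: 0.998
```

```bash
python3 go.py 640 206 88 -0.01
```

```text
t 3.07 pos [641.1 204.7 132.7] heading -0.0003 tilt [ 0.002  -0.0005] F [-0.1 -0.   0.1] grip 0.998
offset [-1.2 -1.2 44.7] roll 0.0097 q [ 0.01  0.56 -0.56  1.42  0.3   1.25 -2.14]
```

Call:
{"fn": "send_rows", "kwargs": {
  "offset": [
    [-1, 0, 8],
    [-1, 0, 18],
    [-1, 0, 28],
    [-1, 0, 38],
    [-1, 0, 43]
  ],
  "roll": [0.01, 0.01, 0.01, 0.01, 0.01]
}}

```text
clock: 3.48
position: [0.6386, 0.2041, 0.0857]
ee_rot: [1.0, -0.005, -0.001, 0.0]
ft_force: [-0.4, 0.7, -1.4]
grip_width: 0.997
```

Call:
{"fn": "send_rows", "kwargs": {
  "offset": [
    [0, 0, 0],
    [0, 0, 0],
    [0, 0, 0],
    [0, 0, 0],
    [0, 0, 0]
  ],
  "roll": [0, 0, 0, 0, 0]
}}

```text
clock: 3.9
position: [0.6398, 0.2047, 0.0889]
ee_rot: [1.0, -0.005, 0.0, -0.0]
ft_force: [-0.2, -1.5, 0.4]
grip_width: 1.003
```

```bash
python3 go.py 640 206 88 -0.01
```

```text
t 3.9 pos [639.8 204.7  88.9] heading -0.0102 tilt [ 0.0009 -0.0002] F [-0.2 -1.5  0.4] grip 1.003
offset [ 0.2 -1.3  0.9] roll -0.0002 q [ 0.01  0.6  -0.54  1.46  0.32  1.17 -2.16]
```

Call:
{"fn": "send_rows", "kwargs": {
  "offset": [
    [0, -1, 0],
    [0, -1, 0],
    [0, -1, 0],
    [0, -1, 0],
    [0, -1, 0]
  ],
  "roll": [0, 0, 0, 0, 0],
  "jaw": 0,
  "newtons": 35
}}

```text
clock: 4.32
position: [0.6396, 0.2058, 0.0886]
ee_rot: [1.0, -0.005, 0.0, -0.0]
ft_force: [-0.4, -0.0, 3.1]
grip_width: 0.581
```

Call:
{"fn": "send_rows", "kwargs": {
  "offset": [
    [0, 0, 0],
    [0, 0, 0],
    [0, 0, 0],
    [0, 0, 0],
    [0, 0, 0]
  ],
  "roll": [0, 0, 0, 0, 0]
}}

```text
clock: 4.73
position: [0.6396, 0.2057, 0.0886]
ee_rot: [1.0, -0.005, 0.0, -0.0]
ft_force: [-0.5, 1.2, 4.0]
grip_width: 0.583
```

Call:
{"fn": "send_rows", "kwargs": {
  "offset": [
    [0, 0, -1],
    [0, 0, -3],
    [0, 0, -6],
    [0, 0, -9],
    [0, 0, -12]
  ],
  "roll": [0, 0, 0, 0, 0]
}}

```text
clock: 5.15
position: [0.6394, 0.2053, 0.1004]
ee_rot: [1.0, -0.005, -0.0, 0.0]
ft_force: [-0.5, -0.3, -1.5]
grip_width: 0.581
```

```bash
python3 go.py 640 206 200 -0.01;  python3 - <<'E'
from h import *
p=eyes.camera_params('wrist'); im,d=eyes.camera('wrist'); cv2.imwrite('pics/w2.png',im)
im,d=eyes.camera('scene'); cv2.imwrite('pics/s2.png',cv2.resize(im[140:290,340:480],None,fx=4,fy=4,interpolation=2))
E
```

```text
t 5.15 pos [639.4 205.3 100.4] heading -0.0103 tilt [-0.0003  0.0003] F [-0.5 -0.3 -1.5] grip 0.581
offset [  0.5  -0.6 -99.6] roll -0.0003 q [ 0.01  0.59 -0.55  1.45  0.32  1.19 -2.16]
```

View pics/s2.png

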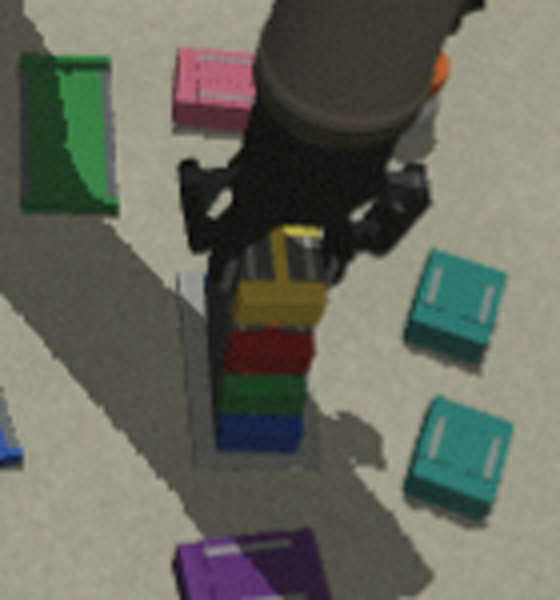

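Only the yellow cover has lifted, at (280,285) in the crop, and the other three stay in place. I carry it to the yellow bay.

Call:
{"fn": "send_rows", "kwargs": {
  "offset": [
    [0, 0, -10],
    [0, 0, -25],
    [0, 0, -40],
    [0, 10, -55],
    [0, 30, -65]
  ],
  "roll": [0, 0, 0, 0, 0]
}}

```text
clock: 5.67
position: [0.6389, 0.1781, 0.1677]
ee_rot: [1.0, -0.003, 0.001, -0.001]
ft_force: [0.4, 0.1, -0.7]
grip_width: 0.581
```

Call:
{"fn": "send_rows", "kwargs": {
  "offset": [
    [0, 30, -5],
    [0, 60, -8],
    [0, 90, -8],
    [0, 120, -8],
    [0, 150, -8]
  ],
  "roll": [0, 0, 0, 0, 0]
}}

```text
clock: 6.08
position: [0.6374, 0.0231, 0.1744]
ee_rot: [1.0, -0.005, 0.0, 0.0]
ft_force: [0.2, -0.4, -1.2]
grip_width: 0.574
```

Call:
{"fn": "send_rows", "kwargs": {
  "offset": [
    [0, 30, 0],
    [0, 60, 0],
    [0, 90, 0],
    [0, 120, 0],
    [0, 150, 0]
  ],
  "roll": [-0.02, -0.05, -0.08, -0.11, -0.135]
}}

```text
clock: 6.5
position: [0.6357, -0.1268, 0.1743]
ee_rot: [0.998, 0.063, 0.0, 0.0]
ft_force: [0.9, -0.2, -1.4]
grip_width: 0.574
```

```bash
python3 go.py 646 -243 60 0.125
```

```text
t 6.5 pos [ 635.7 -126.8  174.3] heading 0.1258 tilt [0.0005 0.0007] F [ 0.9 -0.2 -1.4] grip 0.574
offset [ -4.4 116.5 114.4] roll 0.0008 q [ 0.49  0.46 -0.5   1.45  0.22  1.29 -1.47]
```

Call:
{"fn": "send_rows", "kwargs": {
  "offset": [
    [-1, 28, 0],
    [-2, 56, 0],
    [-3, 84, 0],
    [-4, 106, 0],
    [-4, 116, 0]
  ],
  "roll": [0, 0, 0, 0, 0]
}}

```text
clock: 6.92
position: [0.6455, -0.2453, 0.1738]
ee_rot: [0.998, 0.06, -0.0, 0.001]
ft_force: [-0.0, -0.3, -1.1]
grip_width: 0.579
```

Call:
{"fn": "send_rows", "kwargs": {
  "offset": [
    [0, 0, 15],
    [0, 0, 40],
    [0, 0, 70],
    [0, 0, 100],
    [0, 0, 115]
  ],
  "roll": [0, 0, 0, 0, 0]
}}

```text
clock: 7.33
position: [0.6448, -0.239, 0.055]
ee_rot: [0.998, 0.063, -0.002, -0.001]
ft_force: [-1.1, -0.2, -2.4]
grip_width: 0.579
```

Call:
{"fn": "send_rows", "kwargs": {
  "offset": [
    [0, 0, 0],
    [0, 0, 0],
    [0, 0, 0],
    [0, 0, 0],
    [0, 0, 0]
  ],
  "roll": [0, 0, 0, 0, 0]
}}

```text
clock: 7.75
position: [0.6476, -0.2403, 0.0603]
ee_rot: [0.998, 0.062, 0.001, 0.001]
ft_force: [-0.8, 0.3, -0.9]
grip_width: 0.578
```

```bash
python3 go.py 646 -243 3 0.125
python3 - <<'E'
from h import *
p=eyes.camera_params('wrist'); im,d=eyes.camera('wrist'); cv2.imwrite('pics/w3.png',im)
X=cloud(p,d); m=mask(im,'yellow',90)
a=m&(X[...,2]<.02); b=m&(X[...,2]>.07)&(X[...,2]<.1)
for k in (a,b):
    if k.sum()>20: print(k.sum(),*rect(X[k][:,:2]))
E
```

```text
t 7.75 pos [ 647.6 -240.3   60.3] heading 0.1248 tilt [0.0025 0.0013] F [-0.8  0.3 -0.9] grip 0.578
offset [-2.1  2.4 57.3] roll -0.0002 q [ 0.59  0.64 -0.43  1.43  0.28  1.13 -1.33]
3299 [ 611.5 -252.8  161.7   65.3] 0.1868
8024 [ 647.9 -240.6   61.    57.5] 0.1223
```

View pics/w3.png

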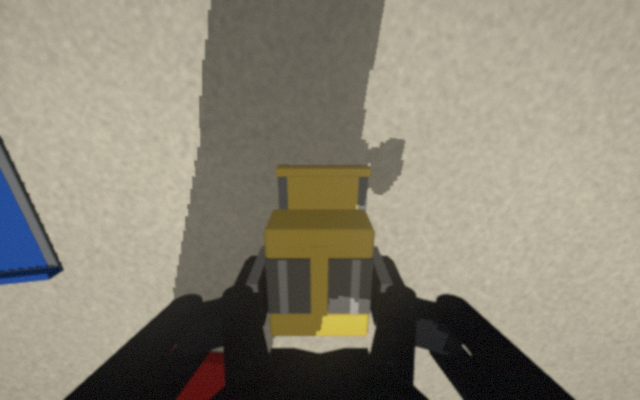

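The held cover sits square in the gripper. The bay's far stop shows at (276–370,168), and I use it to check the bay centre.

```bash
python3 - <<'E'
from h import *
p=eyes.camera_params('wrist'); im=cv2.imread('pics/w3.png'); m=mask(im,'yellow',70)
m[:140]=0;m[208:]=0; v,u=np.nonzero(m); print(u.min(),u.max(),v.min(),v.max())
r=v==v.min()+1
a=toplane(p,[[u[v<v.min()+4].min(),v.min()],[u[v<v.min()+4].max()+1,v.min()]],.014)*1000; print(a.round(1))
e=np.array([np.cos(.125),np.sin(.125)]); mid=a[:,:2].mean(0); print('centre',mid-44*e, 'w',np.linalg.norm(a[0]-a[1]), 'yaw',np.arctan2(a[0,0]-a[1,0],-(a[0,1]-a[1,1])))
E
python3 go.py 646 -243 3 0.125
```

```text
275 371 165 207
[[ 686.6 -205.8   14. ]
 [ 694.8 -270.8   14. ]]
centre [ 647.03499582 -243.79524491] w 65.524850664284 yaw -3.0164241960170406
t 7.8 pos [ 647.4 -240.2   59.9] heading 0.1248 tilt [0.002  0.0011] F [ 0.  -1.2 -2. ] grip 0.58
offset [-1.8  2.5 56.9] roll -0.0002 q [ 0.59  0.64 -0.43  1.43  0.28  1.13 -1.33]
```

Call:
{"fn": "send_rows", "kwargs": {
  "offset": [
    [-1, 3, 10],
    [-1, 3, 22],
    [-1, 3, 34],
    [-1, 3, 44],
    [-1, 3, 49]
  ],
  "roll": [0, 0, 0, 0, 0]
}}

```text
clock: 8.22
position: [0.6446, -0.2427, 0.0063]
ee_rot: [0.998, 0.062, -0.002, -0.001]
ft_force: [-0.3, 0.5, -1.8]
grip_width: 0.579
```

Call:
{"fn": "send_rows", "kwargs": {
  "offset": [
    [0, 0, 0],
    [0, 0, 0],
    [0, 0, 0],
    [0, 0, 0],
    [0, 0, 0]
  ],
  "roll": [0, 0, 0, 0, 0]
}}

```text
clock: 8.63
position: [0.6464, -0.2433, 0.01]
ee_rot: [0.998, 0.062, 0.001, 0.0]
ft_force: [0.3, -0.2, -1.4]
grip_width: 0.573
```

```bash
python3 go.py 646.5 -243.3 2.8 0.125
```

```text
t 8.63 pos [ 646.4 -243.3   10. ] heading 0.1248 tilt [0.001  0.0006] F [ 0.3 -0.2 -1.4] grip 0.573
offset [0.1 0.  7.2] roll -0.0002 q [ 0.58  0.7  -0.41  1.46  0.3   1.05 -1.34]
```

Excellent. I lower it gently, settle, then check the force.

Call:
{"fn": "send_rows", "kwargs": {
  "offset": [
    [0, 0, 2],
    [0, 0, 4],
    [0, 0, 6],
    [0, 0, 7],
    [0, 0, 7]
  ],
  "roll": [0, 0, 0, 0, 0]
}}

```text
clock: 9.05
position: [0.6459, -0.2431, 0.0027]
ee_rot: [0.998, 0.062, -0.0, 0.0]
ft_force: [-2.3, 0.7, 3.8]
grip_width: 0.574
```

Call:
{"fn": "send_rows", "kwargs": {
  "offset": [
    [0, 0, 0.5],
    [0, 0, 0.5],
    [0, 0, 0.5],
    [0, 0, 0.5],
    [0, 0, 0.5]
  ],
  "roll": [0, 0, 0, 0, 0]
}}

```text
clock: 9.47
position: [0.646, -0.2432, 0.0027]
ee_rot: [0.998, 0.062, -0.0, 0.0]
ft_force: [-5.1, 1.8, 7.3]
grip_width: 0.577
```

Contact at the expected height. I release, rise slowly, then go up.

Call:
{"fn": "send_rows", "kwargs": {
  "offset": [
    [0, 0, 0],
    [0, 0, 0],
    [0, 0, 0],
    [0, 0, 0],
    [0, 0, 0]
  ],
  "roll": [0, 0, 0, 0, 0],
  "jaw": 1
}}

```text
clock: 9.88
position: [0.646, -0.2431, 0.0017]
ee_rot: [0.998, 0.062, 0.0, -0.0]
ft_force: [-0.6, 0.0, 0.4]
grip_width: 0.997
```

Call:
{"fn": "send_rows", "kwargs": {
  "offset": [
    [0, 0, -2],
    [0, 0, -10],
    [0, 0, -25],
    [0, 0, -45],
    [0, 0, -70]
  ],
  "roll": [0, 0, 0, 0, 0]
}}

```text
clock: 10.3
position: [0.6455, -0.2429, 0.0729]
ee_rot: [0.998, 0.062, -0.0, -0.0]
ft_force: [0.4, -0.4, 0.0]
grip_width: 0.998
```

Call:
{"fn": "send_rows", "kwargs": {
  "offset": [
    [0, 0, -30],
    [0, 0, -60],
    [0, 0, -90],
    [0, -20, -115],
    [0, -50, -125]
  ],
  "roll": [0, 0, 0, 0, 0]
}}

```text
clock: 10.72
position: [0.6408, -0.1968, 0.2028]
ee_rot: [0.998, 0.06, 0.003, 0.002]
ft_force: [1.4, -0.2, 0.0]
grip_width: 0.999
```

Call:
{"fn": "send_rows", "kwargs": {
  "offset": [
    [0, -34, 0],
    [0, -68, 0],
    [0, -102, 0],
    [0, -136, 0],
    [0, -170, 0]
  ],
  "roll": [0.03, 0.06, 0.09, 0.12, 0.135]
}}

```text
clock: 11.13
position: [0.6183, -0.0232, 0.1988]
ee_rot: [1.0, -0.006, 0.001, 0.0]
ft_force: [0.8, 0.2, 0.2]
grip_width: 1.001
```

```bash
cat > chk.py <<'E'
import sys
from h import *
# chk.py colour bx by [z of top]: cover and bay seen from top/scene
c,bx,by=sys.argv[1],float(sys.argv[2])/1000,float(sys.argv[3])/1000
for n in ('top','scene'):
    p=eyes.camera_params(n); im,d=eyes.camera(n); X=cloud(p,d); cv2.imwrite(f'pics/{n}_{c}.png',im)
    near=np.hypot(X[...,0]-bx,X[...,1]-by)<.1
    a=near&(abs(X[...,2]-.032)<.006)
    print(n,'cover',a.sum(),*rect(X[a][:,:2]),'z',np.median(X[a][:,2]).round(4)) if a.sum()>20 else print(n,'hidden')
    b=near&mask(im,c)&(X[...,2]<.02)
    if b.sum()>20: print(n,'bay',b.sum(),*rect(X[b][:,:2]))
E
python3 chk.py yellow 646 -243; python3 go.py 640 205 231 -0.02
```

```text
top cover 357 [ 648.  -242.6   59.9   51. ] 0.1161 z 0.031
top bay 225 [ 647.5 -241.9   90.1   64.2] 0.1192
scene cover 435 [ 647.6 -242.2   61.5   51.1] 0.123 z 0.032
scene bay 249 [ 641.6 -243.1  101.1   65.6] 0.1138
t 11.23 pos [618.1 -16.8 199.2] heading -0.0013 tilt [ 0.0023 -0.0027] F [ 0.1 -0.4  0.4] grip 0.997
offset [  21.7 -221.9  -31.1] roll 0.0187 q [ 0.37  0.38 -0.53  1.5   0.2   1.31 -1.75]
```

Yellow is centred to about 1 mm and straight. Next is red.

Call:
{"fn": "send_rows", "kwargs": {
  "offset": [
    [4, -30, 0],
    [8, -65, 0],
    [12, -100, 0],
    [16, -135, 0],
    [20, -170, 0]
  ],
  "roll": [0, 0, 0, 0, 0]
}}

```text
clock: 11.65
position: [0.6407, 0.1461, 0.1986]
ee_rot: [1.0, -0.005, 0.001, 0.0]
ft_force: [0.1, 0.4, 0.5]
grip_width: 0.999
```

Call:
{"fn": "send_rows", "kwargs": {
  "offset": [
    [1, -25, 0],
    [1, -40, 0],
    [1, -50, 0],
    [1, -54, 0],
    [1, -54, 0]
  ],
  "roll": [0, 0, 0, 0, 0]
}}

```text
clock: 12.07
position: [0.642, 0.1984, 0.1971]
ee_rot: [1.0, -0.005, 0.0, 0.0]
ft_force: [0.3, -0.3, -0.2]
grip_width: 0.995
```

```bash
cat > stk.py <<'E'
import sys
from h import *
c,z=sys.argv[1],float(sys.argv[2])/1000
for n in ('wrist','top'):
    p=eyes.camera_params(n); im,d=eyes.camera(n); X=cloud(p,d); cv2.imwrite(f'pics/stk_{n}_{c}.png',im)
    near=(abs(X[...,0]-.641)<.09)&(abs(X[...,1]-.206)<.05)
    a=near&(abs(X[...,2]-z)<.006); b=a&mask(im,c,90)
    for k in (a,b):
        if k.sum()>20: print(n,k.sum(),*rect(X[k][:,:2]),np.median(X[k][:,2]).round(4))
E
python3 stk.py red 90; python3 go.py 640 205 60 0
```

```text
wrist 4448 [639.4 205.5  82.1  50.1] -0.0126 0.0911
wrist 2007 [639.4 204.6  81.9  48.1] -0.0182 0.0911
t 12.17 pos [642.4 196.8 197. ] heading -0.0124 tilt [0.0004 0.0011] F [-0.1 -0.5 -0.2] grip 0.997
offset [ -2.6  -8.3 137. ] roll -0.0124 q [ 0.03  0.52 -0.57  1.34  0.28  1.36 -2.12]
```

Call:
{"fn": "send_rows", "kwargs": {
  "offset": [
    [-1, -4, 20],
    [-3, -8, 45],
    [-3, -8, 70],
    [-3, -8, 88],
    [-3, -8, 98]
  ],
  "roll": [0, 0, 0, 0, 0]
}}

```text
clock: 12.58
position: [0.6384, 0.2043, 0.0962]
ee_rot: [1.0, -0.006, -0.001, 0.001]
ft_force: [-0.5, -1.3, 0.2]
grip_width: 0.999
```

Call:
{"fn": "send_rows", "kwargs": {
  "offset": [
    [0, 0, 5],
    [0, 0, 14],
    [0, 0, 23],
    [0, 0, 31],
    [0, 0, 37]
  ],
  "roll": [0, 0, 0, 0, 0]
}}

```text
clock: 13.0
position: [0.6391, 0.2068, 0.0612]
ee_rot: [1.0, -0.005, 0.0, 0.0]
ft_force: [1.2, -0.6, -0.7]
grip_width: 1.0
```

Call:
{"fn": "send_rows", "kwargs": {
  "offset": [
    [0, 0, 0],
    [0, 0, 0],
    [0, 0, 0],
    [0, 0, 0],
    [0, 0, 0]
  ],
  "roll": [0, 0, 0, 0, 0]
}}

```text
clock: 13.42
position: [0.6392, 0.2071, 0.0623]
ee_rot: [1.0, -0.005, 0.0, -0.0]
ft_force: [0.4, -0.3, 0.5]
grip_width: 0.998
```

```bash
python3 go.py 639.4 205.5 60.5 -0.0125
```

```text
t 13.42 pos [639.2 207.1  62.3] heading -0.0102 tilt [ 0.0008 -0.0002] F [ 0.4 -0.3  0.5] grip 0.998
offset [0.2 1.6 1.8] roll 0.0023 q [ 0.01  0.63 -0.55  1.48  0.34  1.13 -2.18]
```

Call:
{"fn": "send_rows", "kwargs": {
  "offset": [
    [0, 1.5, 1],
    [0, 1.5, 1.5],
    [0, 1.5, 1.5],
    [0, 1.5, 1.5],
    [0, 1.5, 1.5]
  ],
  "roll": [0.002, 0.002, 0.002, 0.002, 0.002]
}}

```text
clock: 13.83
position: [0.6389, 0.2055, 0.0603]
ee_rot: [1.0, -0.006, 0.0, 0.0]
ft_force: [0.8, -0.1, 0.8]
grip_width: 1.0
```

Call:
{"fn": "send_rows", "kwargs": {
  "offset": [
    [0, 0, 0],
    [0, 0, 0],
    [0, 0, 0],
    [0, 0, 0],
    [0, 0, 0]
  ],
  "roll": [0, 0, 0, 0, 0],
  "jaw": 0
}}

```text
clock: 14.25
position: [0.639, 0.2057, 0.0605]
ee_rot: [1.0, -0.006, 0.0, -0.0]
ft_force: [0.2, 0.6, 1.1]
grip_width: 0.579
```

Call:
{"fn": "send_rows", "kwargs": {
  "offset": [
    [0, 0, 0],
    [0, 0, 0],
    [0, 0, 0],
    [0, 0, 0],
    [0, 0, 0]
  ],
  "roll": [0, 0, 0, 0, 0]
}}

```text
clock: 14.67
position: [0.639, 0.2057, 0.0605]
ee_rot: [1.0, -0.006, 0.0, -0.0]
ft_force: [-0.2, 1.6, 2.8]
grip_width: 0.579
```

Call:
{"fn": "send_rows", "kwargs": {
  "offset": [
    [0, 0, -1],
    [0, 0, -4],
    [0, 0, -8],
    [0, 0, -13],
    [0, 0, -20]
  ],
  "roll": [0, 0, 0, 0, 0]
}}

```text
clock: 15.08
position: [0.6387, 0.2052, 0.0804]
ee_rot: [1.0, -0.006, -0.0, 0.0]
ft_force: [0.3, 0.1, -1.7]
grip_width: 0.583
```

```bash
python3 go.py 451 -144.5 200 -0.027
python3 - <<'E'
from h import *
im,d=eyes.camera('scene'); cv2.imwrite('pics/s4.png',cv2.resize(im[140:290,340:480],None,fx=3,fy=3,interpolation=2))
E
```

```text
t 15.08 pos [638.7 205.2  80.4] heading -0.0124 tilt [-0.0007  0.0005] F [ 0.3  0.1 -1.7] grip 0.583
offset [-183.4  352.  -119.3] roll 0.0146 q [ 0.01  0.61 -0.55  1.47  0.33  1.16 -2.18]
```

View pics/s4.png

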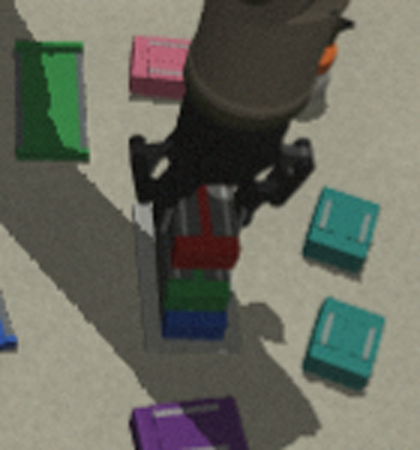

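Red is lifted alone (205,225 in the crop) and green and blue stay in place. I carry it to the red bay.

Call:
{"fn": "send_rows", "kwargs": {
  "offset": [
    [0, 0, -10],
    [0, 0, -30],
    [0, 0, -55],
    [-4, 8, -75],
    [-14, 28, -90]
  ],
  "roll": [0, 0, 0, 0, 0]
}}

```text
clock: 15.55
position: [0.6248, 0.1809, 0.1731]
ee_rot: [1.0, -0.004, 0.001, -0.001]
ft_force: [1.1, 0.3, -1.1]
grip_width: 0.583
```

Call:
{"fn": "send_rows", "kwargs": {
  "offset": [
    [-15, 28, 0],
    [-30, 56, 0],
    [-45, 84, 0],
    [-60, 112, 0],
    [-75, 140, 0]
  ],
  "roll": [0, 0, 0, 0, 0]
}}

```text
clock: 15.97
position: [0.547, 0.0374, 0.171]
ee_rot: [1.0, -0.006, 0.0, 0.0]
ft_force: [0.9, 0.2, -0.9]
grip_width: 0.578
```

Call:
{"fn": "send_rows", "kwargs": {
  "offset": [
    [-15, 28, 0],
    [-30, 56, 0],
    [-45, 84, 0],
    [-60, 112, 0],
    [-75, 140, 0]
  ],
  "roll": [0, 0, 0.005, 0.01, 0.015]
}}

```text
clock: 16.38
position: [0.4704, -0.1016, 0.1712]
ee_rot: [1.0, -0.014, 0.001, 0.0]
ft_force: [0.6, -1.0, -1.4]
grip_width: 0.579
```

```bash
python3 go.py 450.6 -144.5 60 -0.027
```

```text
t 16.38 pos [ 470.4 -101.6  171.2] heading -0.0272 tilt [0.0011 0.0005] F [ 0.6 -1.  -1.4] grip 0.579
offset [-18.7  43.4 111.2] roll -0.0002 q [ 0.58  0.09 -0.48  1.89  0.05  1.17 -1.52]
```

Call:
{"fn": "send_rows", "kwargs": {
  "offset": [
    [-8, 18, 0],
    [-14, 32, 5],
    [-18, 41, 20],
    [-19, 43, 40],
    [-19, 43, 60]
  ],
  "roll": [0, 0, 0, 0, 0]
}}

```text
clock: 16.8
position: [0.4511, -0.1441, 0.1108]
ee_rot: [1.0, -0.014, 0.001, 0.001]
ft_force: [0.3, 0.8, -2.3]
grip_width: 0.581
```

Call:
{"fn": "send_rows", "kwargs": {
  "offset": [
    [0, 0, 15],
    [0, 0, 28],
    [0, 0, 39],
    [0, 0, 46],
    [0, 0, 51]
  ],
  "roll": [0, 0, 0, 0, 0]
}}

```text
clock: 17.22
position: [0.4511, -0.1429, 0.059]
ee_rot: [1.0, -0.013, -0.0, -0.0]
ft_force: [1.0, 0.2, -1.2]
grip_width: 0.577
```

Call:
{"fn": "send_rows", "kwargs": {
  "offset": [
    [0, 0, 0],
    [0, 0, 0],
    [0, 0, 0],
    [0, 0, 0],
    [0, 0, 0]
  ],
  "roll": [0, 0, 0, 0, 0]
}}

```text
clock: 17.63
position: [0.4514, -0.1431, 0.0598]
ee_rot: [1.0, -0.014, 0.0, 0.0]
ft_force: [0.5, -0.5, -0.9]
grip_width: 0.574
```

```bash
python3 - <<'E'
from h import *
p=eyes.camera_params('wrist'); im,d=eyes.camera('wrist'); cv2.imwrite('pics/w5.png',im); X=cloud(p,d)
m=mask(im,'red',70)&(X[...,2]<.03); b=mask(im,'red',70)&(X[...,2]>.07)
print('held',*rect(X[b][:,:2]))
v,u=np.nonzero(m); k=v>60; print(u.min(),u.max(),v.min(),v.max())
v0=v.min(); s=v<v0+4
a=toplane(p,[[u[s].min(),v0],[u[s].max()+1,v0]],.014)*1000; e=np.array([np.cos(.027),-np.sin(.027)])
print(a.round(1),'centre',a[:,:2].mean(0)-55*e,'w',np.linalg.norm(a[0]-a[1]))
E
python3 go.py 450.6 -144.5 10 -0.027
```

```text
held [ 472.8 -144.   121.4   49.5] -0.0197
274 371 148 189
[[ 506.9 -115.3   14. ]
 [ 505.2 -180.2   14. ]] centre [ 451.09294789 -146.27892717] w 64.86318655427317
t 17.68 pos [ 451.3 -143.1   59.7] heading -0.0273 tilt [0.0008 0.0004] F [-0.  -0.  -1.8] grip 0.582
offset [-0.7  1.4 49.7] roll -0.0003 q [ 0.61  0.21 -0.43  2.02  0.11  0.93 -1.48]
```

Call:
{"fn": "send_rows", "kwargs": {
  "offset": [
    [-0.5, 2, 10],
    [-0.5, 2, 22],
    [-0.5, 2, 34],
    [-0.5, 2, 44],
    [-0.5, 2, 50]
  ],
  "roll": [0, 0, 0, 0, 0]
}}

```text
clock: 18.1
position: [0.4497, -0.1449, 0.0077]
ee_rot: [1.0, -0.014, -0.001, -0.0]
ft_force: [-1.0, 1.0, -2.2]
grip_width: 0.576
```

Call:
{"fn": "send_rows", "kwargs": {
  "offset": [
    [0, 0, 0],
    [0, 0, 0],
    [0, 0, 0],
    [0, 0, 0],
    [0, 0, 0]
  ],
  "roll": [0, 0, 0, 0, 0]
}}

```text
clock: 18.52
position: [0.4509, -0.1451, 0.0098]
ee_rot: [1.0, -0.014, 0.0, 0.0]
ft_force: [0.2, -0.6, -1.8]
grip_width: 0.578
```

Call:
{"fn": "send_rows", "kwargs": {
  "offset": [
    [0, 0, 2],
    [0, 0, 4],
    [0, 0, 5.5],
    [0, 0, 7],
    [0, 0, 7]
  ],
  "roll": [0, 0, 0, 0, 0]
}}

```text
clock: 18.93
position: [0.4505, -0.145, 0.0024]
ee_rot: [1.0, -0.014, -0.0, 0.0]
ft_force: [-2.0, 0.7, 2.2]
grip_width: 0.581
```

```bash
python3 go.py 450.6 -145 2.5 -0.027
```

```text
t 18.93 pos [ 450.5 -145.     2.4] heading -0.0272 tilt [-0.0002  0.0002] F [-2.   0.7  2.2] grip 0.581
offset [ 0.1  0.  -0.1] roll -0.0002 q [ 0.59  0.31 -0.42  2.05  0.17  0.81 -1.52]
```

Contact. I release and go back to the stack.

Call:
{"fn": "send_rows", "kwargs": {
  "offset": [
    [0, 0, 0],
    [0, 0, 0],
    [0, 0, 0],
    [0, 0, 0],
    [0, 0, 0]
  ],
  "roll": [0, 0, 0, 0, 0],
  "jaw": 1
}}

```text
clock: 19.35
position: [0.4506, -0.145, 0.0023]
ee_rot: [1.0, -0.014, 0.0, 0.0]
ft_force: [0.3, -0.3, 0.1]
grip_width: 1.001
```

Call:
{"fn": "send_rows", "kwargs": {
  "offset": [
    [0, 0, -2],
    [0, 0, -10],
    [0, 0, -25],
    [0, 0, -45],
    [0, 0, -70]
  ],
  "roll": [0, 0, 0, 0, 0]
}}

```text
clock: 19.77
position: [0.4498, -0.1446, 0.0728]
ee_rot: [1.0, -0.013, -0.001, -0.0]
ft_force: [0.3, -0.1, -0.0]
grip_width: 1.003
```

Call:
{"fn": "send_rows", "kwargs": {
  "offset": [
    [0, 0, -30],
    [0, 0, -60],
    [5, -10, -85],
    [17, -32, -95],
    [32, -60, -98]
  ],
  "roll": [0, 0, 0, 0, 0]
}}

```text
clock: 20.18
position: [0.4852, -0.0872, 0.1738]
ee_rot: [1.0, -0.016, 0.002, 0.001]
ft_force: [1.0, 0.6, -0.2]
grip_width: 1.004
```

Call:
{"fn": "send_rows", "kwargs": {
  "offset": [
    [17, -32, 0],
    [34, -64, 0],
    [51, -96, 0],
    [68, -128, 0],
    [80, -150, 0]
  ],
  "roll": [-0.015, -0.015, -0.015, -0.015, -0.015]
}}

```text
clock: 20.6
position: [0.5689, 0.0655, 0.1712]
ee_rot: [1.0, -0.005, 0.0, -0.001]
ft_force: [0.3, 0.9, 0.3]
grip_width: 0.998
```

```bash
python3 chk.py red 451 -145; python3 go.py 639.5 205.5 172 -0.0125
```

```text
top cover 505 [ 453.  -145.2   80.8   50.6] -0.0191 z 0.0312
top bay 215 [ 451.5 -145.2  110.8   66.2] -0.0311
scene cover 443 [ 452.4 -143.5   84.3   49.9] -0.032 z 0.0325
scene bay 166 [ 446.7 -144.6  124.7   64.5] -0.0208
t 20.7 pos [568.9  67.2 171. ] heading -0.006 tilt [ 0.0006 -0.0028] F [ 0.5  1.  -0.5] grip 0.997
offset [  69.8 -138.7   -0.6] roll 0.0065 q [ 0.3   0.32 -0.59  1.66  0.18  1.22 -1.91]
```

Call:
{"fn": "send_rows", "kwargs": {
  "offset": [
    [14, -28, 0],
    [30, -60, 0],
    [46, -92, 0],
    [60, -120, 0],
    [68, -135, 0]
  ],
  "roll": [0, 0, 0, 0, 0]
}}

```text
clock: 21.12
position: [0.6379, 0.1995, 0.1707]
ee_rot: [1.0, -0.005, -0.0, -0.001]
ft_force: [-0.4, 0.4, 0.6]
grip_width: 0.999
```

Call:
{"fn": "send_rows", "kwargs": {
  "offset": [
    [1, -2, 0],
    [1, -2, 0],
    [1, -2, 0],
    [1, -2, 0],
    [1, -2, 0]
  ],
  "roll": [0, 0, 0, 0, 0]
}}

```text
clock: 21.53
position: [0.6389, 0.1964, 0.1707]
ee_rot: [1.0, -0.007, 0.0, 0.0]
ft_force: [-0.1, -0.4, 0.4]
grip_width: 1.002
```

```bash
python3 stk.py green 62; python3 go.py 640 205.5 32.5 -0.0125
```

```text
wrist 5619 [640.5 206.4 103.9  50.1] -0.041 0.0632
wrist 1843 [641.1 205.8 102.6  46.3] -0.0485 0.0632
top 24 [686.6 189.   22.1  10. ] 1.3904 0.0614
t 21.63 pos [638.9 196.9 170.6] heading -0.0135 tilt [0.0004 0.0005] F [ 0.3 -0.8 -0.4] grip 1.001
offset [  0.9  -8.7 138.1] roll -0.001 q [ 0.05  0.53 -0.59  1.39  0.3   1.31 -2.14]
```

Call:
{"fn": "send_rows", "kwargs": {
  "offset": [
    [1.5, -5, 20],
    [1.5, -9.5, 45],
    [1.5, -9.5, 70],
    [1.5, -9.5, 88],
    [1.5, -9.5, 98]
  ],
  "roll": [0.01, 0.02, 0.028, 0.028, 0.028]
}}

```text
clock: 22.05
position: [0.6393, 0.2065, 0.0698]
ee_rot: [1.0, -0.02, -0.001, 0.001]
ft_force: [0.7, -0.2, -0.1]
grip_width: 1.003
```

Call:
{"fn": "send_rows", "kwargs": {
  "offset": [
    [0, 0, 5],
    [0, 0, 14],
    [0, 0, 23],
    [0, 0, 31],
    [0, 0, 38]
  ],
  "roll": [0, 0, 0, 0, 0]
}}

```text
clock: 22.47
position: [0.6406, 0.2075, 0.0339]
ee_rot: [1.0, -0.02, 0.0, 0.0]
ft_force: [-0.3, 0.1, -0.6]
grip_width: 1.002
```

Call:
{"fn": "send_rows", "kwargs": {
  "offset": [
    [0, 0, 0],
    [0, 0, 0],
    [0, 0, 0],
    [0, 0, 0],
    [0, 0, 0]
  ],
  "roll": [0, 0, 0, 0, 0]
}}

```text
clock: 22.88
position: [0.6408, 0.2077, 0.0349]
ee_rot: [1.0, -0.02, 0.0, -0.0]
ft_force: [-0.2, 0.8, 0.3]
grip_width: 1.004
```

```bash
python3 go.py 640.5 206.4 32.5 -0.041
```

```text
t 22.88 pos [640.8 207.7  34.9] heading -0.0402 tilt [ 0.0009 -0.0002] F [-0.2  0.8  0.3] grip 1.004
offset [-0.2  1.3  2.4] roll 0.0008 q [ 0.01  0.66 -0.55  1.49  0.37  1.09 -2.23]
```

Call:
{"fn": "send_rows", "kwargs": {
  "offset": [
    [0, 1.3, 1],
    [0, 1.3, 2],
    [0, 1.3, 2.3],
    [0, 1.3, 2.3],
    [0, 1.3, 2.3]
  ],
  "roll": [0, 0, 0, 0, 0]
}}

```text
clock: 23.3
position: [0.6404, 0.2062, 0.032]
ee_rot: [1.0, -0.02, 0.0, 0.0]
ft_force: [-0.5, 0.1, 0.7]
grip_width: 1.003
```

Call:
{"fn": "send_rows", "kwargs": {
  "offset": [
    [0, 0, 0],
    [0, 0, 0],
    [0, 0, 0],
    [0, 0, 0],
    [0, 0, 0]
  ],
  "roll": [0, 0, 0, 0, 0],
  "jaw": 0
}}

```text
clock: 23.72
position: [0.6405, 0.2063, 0.0322]
ee_rot: [1.0, -0.02, 0.0, -0.0]
ft_force: [0.2, -0.5, 1.1]
grip_width: 0.581
```

Call:
{"fn": "send_rows", "kwargs": {
  "offset": [
    [0, 0, 0],
    [0, 0, 0],
    [0, 0, 0],
    [0, 0, 0],
    [0, 0, 0]
  ],
  "roll": [0, 0, 0, 0, 0]
}}

```text
clock: 24.13
position: [0.6405, 0.2064, 0.0322]
ee_rot: [1.0, -0.02, 0.0, -0.0]
ft_force: [-0.2, 0.0, 3.6]
grip_width: 0.574
```

Call:
{"fn": "send_rows", "kwargs": {
  "offset": [
    [0, 0, -1],
    [0, 0, -4],
    [0, 0, -8],
    [0, 0, -13],
    [0, 0, -20]
  ],
  "roll": [0, 0, 0, 0, 0]
}}

```text
clock: 24.55
position: [0.6401, 0.206, 0.0521]
ee_rot: [1.0, -0.02, -0.0, 0.0]
ft_force: [0.4, 0.1, -1.8]
grip_width: 0.578
```

```bash
python3 go.py 455.5 100.5 150 -0.0075
python3 - <<'E'
from h import *
im,d=eyes.camera('scene'); cv2.imwrite('pics/s6.png',cv2.resize(im[140:290,340:480],None,fx=3,fy=3,interpolation=2))
E
```

```text
t 24.55 pos [640.1 206.   52.1] heading -0.0402 tilt [-0.0007  0.0004] F [ 0.4  0.1 -1.8] grip 0.578
offset [-180.3  112.9  -97.7] roll -0.0327 q [ 0.01  0.64 -0.56  1.48  0.36  1.12 -2.22]
```

View pics/s6.png

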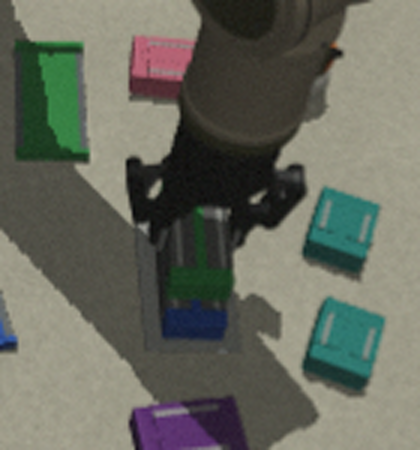

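Green is lifted alone (200,250 in the crop) and blue stays on the tray. The pink look-alike lies near the green bay, so I'll open only partly there.

Call:
{"fn": "send_rows", "kwargs": {
  "offset": [
    [0, 0, -10],
    [0, 0, -30],
    [0, 0, -55],
    [-4, 3, -75],
    [-14, 9, -90]
  ],
  "roll": [0, 0, 0, 0, 0]
}}

```text
clock: 25.02
position: [0.6269, 0.1986, 0.1447]
ee_rot: [1.0, -0.02, 0.001, -0.001]
ft_force: [0.5, -0.6, -0.6]
grip_width: 0.584
```

Call:
{"fn": "send_rows", "kwargs": {
  "offset": [
    [-25, 15, -5],
    [-50, 31, -8],
    [-75, 47, -8],
    [-100, 63, -8],
    [-120, 76, -8]
  ],
  "roll": [-0.01, -0.02, -0.033, -0.033, -0.033]
}}

```text
clock: 25.43
position: [0.5014, 0.1257, 0.1505]
ee_rot: [1.0, -0.004, 0.0, 0.0]
ft_force: [0.0, -0.0, -1.4]
grip_width: 0.578
```

Call:
{"fn": "send_rows", "kwargs": {
  "offset": [
    [-18, 11, 0],
    [-32, 19, 0],
    [-40, 24, 10],
    [-44, 26, 25],
    [-44, 26, 40]
  ],
  "roll": [0, 0, 0, 0, 0]
}}

```text
clock: 25.85
position: [0.4586, 0.1004, 0.1107]
ee_rot: [1.0, -0.004, 0.001, 0.001]
ft_force: [0.2, -1.2, -1.3]
grip_width: 0.582
```

```bash
python3 go.py 455.5 100.5 60 -0.0075
```

```text
t 25.85 pos [458.6 100.4 110.7] heading -0.0076 tilt [0.0021 0.0013] F [ 0.2 -1.2 -1.3] grip 0.582
offset [-3.2 -0.2 50.7] roll -0.0001 q [ 0.3   0.15 -0.65  1.98  0.11  1.04 -1.98]
```

Call:
{"fn": "send_rows", "kwargs": {
  "offset": [
    [-2, 0, 15],
    [-3, 0, 28],
    [-3, 0, 39],
    [-3, 0, 46],
    [-3, 0, 51]
  ],
  "roll": [0, 0, 0, 0, 0]
}}

```text
clock: 26.27
position: [0.4559, 0.1011, 0.0587]
ee_rot: [1.0, -0.004, -0.0, 0.0]
ft_force: [-0.3, 0.2, -1.5]
grip_width: 0.576
```

Call:
{"fn": "send_rows", "kwargs": {
  "offset": [
    [0, 0, 0],
    [0, 0, 0],
    [0, 0, 0],
    [0, 0, 0],
    [0, 0, 0]
  ],
  "roll": [0, 0, 0, 0, 0]
}}

```text
clock: 26.68
position: [0.4562, 0.1011, 0.0595]
ee_rot: [1.0, -0.004, 0.0, 0.0]
ft_force: [0.4, 0.1, -1.9]
grip_width: 0.58
```

```bash
cat > bay.py <<'E'
import sys
from h import *
# bay.py colour halflength yaw : bay centre from its far stop's top outer edge, wrist view
c,L,yaw=sys.argv[1],float(sys.argv[2]),float(sys.argv[3])
p=eyes.camera_params('wrist'); im,d=eyes.camera('wrist'); cv2.imwrite(f'pics/wb_{c}.png',im); X=cloud(p,d)
m=(mask(im,c,70)&(X[...,2]<.03)).astype(np.uint8)
n,l,s,_=cv2.connectedComponentsWithStats(m)
for i in range(1,n):
    if s[i,4]<300: continue
    v,u=np.nonzero(l==i); v0=v.min(); k=v<v0+4
    a=toplane(p,[[u[k].min(),v0],[u[k].max()+1,v0]],.014)*1000; e=np.array([np.cos(yaw),np.sin(yaw)])
    print(s[i],a.round(1).tolist(),'centre',a[:,:2].mean(0)-L*e,'w',np.linalg.norm(a[0]-a[1]))
E
python3 bay.py green 66 -0.0075; python3 go.py 455.5 100.5 10 -0.0075
```

```text
[ 272  132   99   37 2869] [[521.7, 130.6, 14.0], [521.3, 65.7, 14.0]] centre [455.47059749  98.67329086] w 64.8809945855481
t 26.73 pos [456.2 101.   59.4] heading -0.0072 tilt [0.0007 0.0001] F [-0.3  0.6 -2.1] grip 0.58
offset [-0.7  0.5 49.4] roll 0.0003 q [ 0.28  0.23 -0.64  2.03  0.17  0.94 -2.03]
```

Call:
{"fn": "send_rows", "kwargs": {
  "offset": [
    [-0.7, 1, 10],
    [-0.7, 1, 22],
    [-0.7, 1, 34],
    [-0.7, 1, 44],
    [-0.7, 1, 50]
  ],
  "roll": [0, 0, 0, 0, 0]
}}

```text
clock: 27.15
position: [0.454, 0.0999, 0.0069]
ee_rot: [1.0, -0.004, -0.001, 0.0]
ft_force: [0.1, -0.4, -2.3]
grip_width: 0.577
```

Call:
{"fn": "send_rows", "kwargs": {
  "offset": [
    [0, 0, 0],
    [0, 0, 0],
    [0, 0, 0],
    [0, 0, 0],
    [0, 0, 0]
  ],
  "roll": [0, 0, 0, 0, 0]
}}

```text
clock: 27.57
position: [0.4556, 0.1, 0.0095]
ee_rot: [1.0, -0.004, 0.001, 0.0]
ft_force: [0.9, -0.1, -1.5]
grip_width: 0.579
```

Call:
{"fn": "send_rows", "kwargs": {
  "offset": [
    [0, 0, 2],
    [0, 0, 4],
    [0, 0, 5.5],
    [0, 0, 7],
    [0, 0, 7]
  ],
  "roll": [0, 0, 0, 0, 0]
}}

```text
clock: 27.98
position: [0.4552, 0.1, 0.0021]
ee_rot: [1.0, -0.004, -0.0, 0.0]
ft_force: [-1.9, -0.5, 3.9]
grip_width: 0.577
```

```bash
python3 go.py 455.5 100 2.2 -0.0075
```

```text
t 27.98 pos [455.2 100.    2.1] heading -0.0072 tilt [-0.0001  0.0004] F [-1.9 -0.5  3.9] grip 0.577
offset [ 0.3  0.  -0.1] roll 0.0003 q [ 0.24  0.33 -0.61  2.06  0.25  0.82 -2.1 ]
```

Call:
{"fn": "send_rows", "kwargs": {
  "offset": [
    [0, 0, 0],
    [0, 0, 0],
    [0, 0, 0],
    [0, 0, 0],
    [0, 0, 0]
  ],
  "roll": [0, 0, 0, 0, 0],
  "jaw": 0.8
}}

```text
clock: 28.4
position: [0.4552, 0.1, 0.002]
ee_rot: [1.0, -0.004, 0.0, 0.0]
ft_force: [0.2, -0.1, 0.1]
grip_width: 0.8
```

Call:
{"fn": "send_rows", "kwargs": {
  "offset": [
    [0, 0, -2],
    [0, 0, -10],
    [0, 0, -25],
    [0, 0, -45],
    [0, 0, -70]
  ],
  "roll": [0, 0, 0, 0, 0]
}}

```text
clock: 28.82
position: [0.4543, 0.1, 0.0725]
ee_rot: [1.0, -0.003, -0.001, -0.0]
ft_force: [1.0, 0.3, 0.9]
grip_width: 0.801
```

Call:
{"fn": "send_rows", "kwargs": {
  "offset": [
    [0, 0, -25],
    [0, 0, -50],
    [8, -4, -70],
    [30, -15, -75],
    [55, -30, -75]
  ],
  "roll": [0, 0, 0, 0, 0],
  "jaw": 1
}}

```text
clock: 29.23
position: [0.512, 0.129, 0.1502]
ee_rot: [1.0, -0.005, 0.002, 0.001]
ft_force: [0.1, -0.2, 0.5]
grip_width: 1.001
```

Call:
{"fn": "send_rows", "kwargs": {
  "offset": [
    [30, -17, 0],
    [60, -34, 0],
    [90, -51, 0],
    [115, -66, 0],
    [128, -75, 0]
  ],
  "roll": [0, 0, 0, 0, 0]
}}

```text
clock: 29.65
position: [0.6408, 0.2052, 0.147]
ee_rot: [1.0, -0.004, 0.0, -0.001]
ft_force: [-1.0, 0.6, -0.1]
grip_width: 1.0
```

Call:
{"fn": "send_rows", "kwargs": {
  "offset": [
    [0, 0, 0],
    [0, 0, 0],
    [0, 0, 0],
    [0, 0, 0],
    [0, 0, 0]
  ],
  "roll": [0, 0, 0, 0, 0]
}}

```text
clock: 30.07
position: [0.6387, 0.2029, 0.1476]
ee_rot: [1.0, -0.004, 0.0, 0.0]
ft_force: [-0.3, -0.3, 0.4]
grip_width: 0.997
```

```bash
python3 chk.py green 455.5 100; python3 stk.py blue 34; python3 go.py 642 206 50 -0.02
```

```text
top cover 48 [496.9  79.4  36.4  15.8] 0.538 z 0.0314
top bay 51 [499.6  88.2  45.9  34.4] -0.1317
scene cover 606 [456.7 136.8 123.2 104.7] -1.5271 z 0.0324
scene bay 142 [457.2 100.2 133.3  60.8] -0.012
wrist 6630 [641.1 207.9 125.8  50.2] -0.028 0.0352
wrist 2182 [641.6 207.3 124.7  48. ] -0.0328 0.0352
top 74 [682.3 187.   57.7  25.4] 0.4501 0.0339
top 47 [697.1 195.5  25.9  14.4] -1.5029 0.0338
t 30.27 pos [638.8 203.4 147.3] heading -0.0075 tilt [0.0004 0.0002] F [-0.7  0.4 -0. ] grip 0.999
offset [ 3.1 -2.7 97.3] roll 0.0125 q [ 0.05  0.56 -0.61  1.41  0.32  1.28 -2.16]
```

Call:
{"fn": "send_rows", "kwargs": {
  "offset": [
    [2, -4, 20],
    [2.3, -4.5, 45],
    [2.3, -4.5, 70],
    [2.3, -4.5, 92],
    [2.3, -4.5, 105]
  ],
  "roll": [0.01, 0.022, 0.022, 0.022, 0.022]
}}

```text
clock: 30.68
position: [0.6401, 0.2075, 0.0393]
ee_rot: [1.0, -0.015, -0.001, 0.001]
ft_force: [-0.7, -0.5, 0.9]
grip_width: 1.004
```

Call:
{"fn": "send_rows", "kwargs": {
  "offset": [
    [0, 0, 5],
    [0, 0, 14],
    [0, 0, 22],
    [0, 0, 29],
    [0, 0, 33]
  ],
  "roll": [0, 0, 0, 0, 0]
}}

```text
clock: 31.1
position: [0.6413, 0.2082, 0.0086]
ee_rot: [1.0, -0.015, 0.0, 0.0]
ft_force: [-0.3, 0.2, -0.4]
grip_width: 0.999
```

Call:
{"fn": "send_rows", "kwargs": {
  "offset": [
    [0, 0, 0],
    [0, 0, 0],
    [0, 0, 0],
    [0, 0, 0],
    [0, 0, 0]
  ],
  "roll": [0, 0, 0, 0, 0]
}}

```text
clock: 31.52
position: [0.6416, 0.2083, 0.0095]
ee_rot: [1.0, -0.015, 0.0, -0.0]
ft_force: [0.2, -0.2, -0.8]
grip_width: 0.993
```

```bash
python3 go.py 641.1 207.5 4.5 -0.03
```

```text
t 31.52 pos [641.6 208.3   9.5] heading -0.0293 tilt [ 0.0007 -0.0001] F [ 0.2 -0.2 -0.8] grip 0.993
offset [-0.4  0.8  5. ] roll 0.0007 q [ 0.01  0.7  -0.56  1.5   0.4   1.06 -2.24]
```

Call:
{"fn": "send_rows", "kwargs": {
  "offset": [
    [-0.3, 0.7, 1.5],
    [-0.3, 0.7, 3],
    [-0.3, 0.7, 4.5],
    [-0.3, 0.7, 5],
    [-0.3, 0.7, 5]
  ],
  "roll": [0, 0, 0, 0, 0]
}}

```text
clock: 31.93
position: [0.6408, 0.2074, 0.0037]
ee_rot: [1.0, -0.015, -0.0, 0.0]
ft_force: [0.3, -0.0, -0.2]
grip_width: 1.003
```

Call:
{"fn": "send_rows", "kwargs": {
  "offset": [
    [0, 0, 0],
    [0, 0, 0],
    [0, 0, 0],
    [0, 0, 0],
    [0, 0, 0]
  ],
  "roll": [0, 0, 0, 0, 0],
  "jaw": 0
}}

```text
clock: 32.35
position: [0.6411, 0.2077, 0.0042]
ee_rot: [1.0, -0.015, 0.0, -0.0]
ft_force: [-0.3, 0.5, 1.6]
grip_width: 0.584
```

Call:
{"fn": "send_rows", "kwargs": {
  "offset": [
    [0, 0, 0],
    [0, 0, 0],
    [0, 0, 0],
    [0, 0, 0],
    [0, 0, 0]
  ],
  "roll": [0, 0, 0, 0, 0]
}}

```text
clock: 32.77
position: [0.6411, 0.2076, 0.0043]
ee_rot: [1.0, -0.015, 0.0, -0.0]
ft_force: [-0.6, -0.1, 4.2]
grip_width: 0.58
```

Call:
{"fn": "send_rows", "kwargs": {
  "offset": [
    [0, 0, -1],
    [0, 0, -4],
    [0, 0, -8],
    [0, 0, -13],
    [0, 0, -20]
  ],
  "roll": [0, 0, 0, 0, 0]
}}

```text
clock: 33.18
position: [0.6406, 0.2073, 0.024]
ee_rot: [1.0, -0.015, -0.0, 0.0]
ft_force: [0.1, -0.6, -1.7]
grip_width: 0.578
```

```bash
python3 go.py 643.5 11.5 100 0.233
python3 - <<'E'
from h import *
im,d=eyes.camera('scene'); cv2.imwrite('pics/s8.png',cv2.resize(im[130:290,300:480],None,fx=3,fy=3,interpolation=2))
E
```

```text
t 33.18 pos [640.6 207.3  24. ] heading -0.0292 tilt [-0.0008  0.0004] F [ 0.1 -0.6 -1.7] grip 0.578
offset [  8.5 195.7 -75.9] roll -0.2622 q [ 0.02  0.68 -0.57  1.49  0.39  1.08 -2.23]
```

View pics/s8.png

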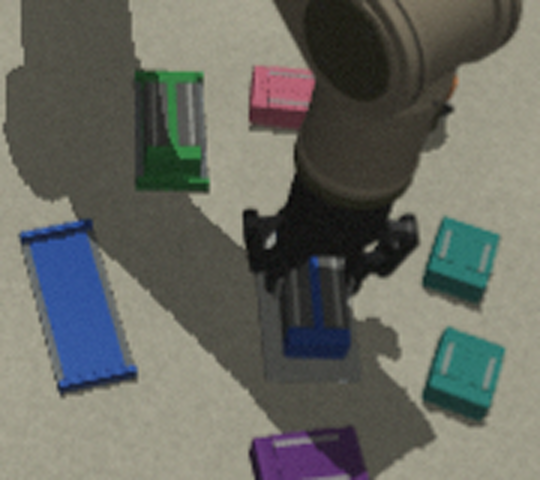

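Blue is held (315,305 in the crop), green lies in its bay (170,130), and the blue bay (78,305) is empty. I carry blue over.

Call:
{"fn": "send_rows", "kwargs": {
  "offset": [
    [0, 0, -10],
    [0, 0, -30],
    [0, 0, -50],
    [0, 10, -70],
    [1, 30, -82]
  ],
  "roll": [0, 0, 0, 0, 0]
}}

```text
clock: 33.65
position: [0.6409, 0.1811, 0.1093]
ee_rot: [1.0, -0.012, 0.001, -0.001]
ft_force: [0.8, 0.4, -1.6]
grip_width: 0.578
```

Call:
{"fn": "send_rows", "kwargs": {
  "offset": [
    [1, 30, 0],
    [3, 60, 0],
    [5, 90, 0],
    [6, 118, 0],
    [7, 138, 0]
  ],
  "roll": [-0.04, -0.1, -0.16, -0.22, -0.262]
}}

```text
clock: 34.07
position: [0.6441, 0.0357, 0.1067]
ee_rot: [0.993, 0.116, 0.0, 0.001]
ft_force: [0.6, -0.1, -1.5]
grip_width: 0.579
```

Call:
{"fn": "send_rows", "kwargs": {
  "offset": [
    [0, 0, 0],
    [0, 0, 0],
    [0, 0, 0],
    [0, 0, 0],
    [0, 0, 0]
  ],
  "roll": [0, 0, 0, 0, 0]
}}

```text
clock: 34.48
position: [0.6439, 0.041, 0.1063]
ee_rot: [0.993, 0.117, 0.0, -0.0]
ft_force: [-0.6, -0.4, -2.1]
grip_width: 0.578
```

```bash
python3 go.py 643.5 11.5 60 0.233
```

```text
t 34.48 pos [643.9  41.  106.3] heading 0.2346 tilt [ 0.0003 -0.0004] F [-0.6 -0.4 -2.1] grip 0.578
offset [-7.3 28.6 46.3] roll 0.0016 q [ 0.33  0.55 -0.63  1.52  0.33  1.18 -1.69]
```

Call:
{"fn": "send_rows", "kwargs": {
  "offset": [
    [-3, 11, 3],
    [-6, 22, 14],
    [-7, 28, 28],
    [-7, 28.5, 40],
    [-7, 28.5, 46]
  ],
  "roll": [0, 0, 0, 0, 0]
}}

```text
clock: 34.9
position: [0.6424, 0.0086, 0.0567]
ee_rot: [0.993, 0.115, -0.002, -0.0]
ft_force: [0.0, -0.9, -2.0]
grip_width: 0.581
```

Call:
{"fn": "send_rows", "kwargs": {
  "offset": [
    [0, 0, 0],
    [0, 0, 0],
    [0, 0, 0],
    [0, 0, 0],
    [0, 0, 0]
  ],
  "roll": [0, 0, 0, 0, 0]
}}

```text
clock: 35.32
position: [0.6442, 0.0103, 0.0607]
ee_rot: [0.993, 0.116, 0.001, 0.0]
ft_force: [-0.1, -0.3, -2.3]
grip_width: 0.574
```

```bash
python3 bay.py blue 77 0.233; python3 go.py 643.5 11.5 10 0.233
```

```text
[ 266  116  101   31 2501] [[709.5, 60.6, 14.0], [724.6, -3.1, 14.0]] centre [642.11551514  10.98552512] w 65.44131293537426
t 35.37 pos [644.1  10.2  60.6] heading 0.2331 tilt [0.0009 0.0003] F [ 0.5 -0.8 -1. ] grip 0.581
offset [-0.4 -1.4 50.6] roll 0.0001 q [ 0.36  0.59 -0.6   1.56  0.36  1.1  -1.67]
```

Call:
{"fn": "send_rows", "kwargs": {
  "offset": [
    [-0.6, -1, 10],
    [-0.6, -1, 22],
    [-0.6, -1, 34],
    [-0.6, -1, 44],
    [-0.6, -1, 51]
  ],
  "roll": [0, 0, 0, 0, 0]
}}

```text
clock: 35.78
position: [0.6419, 0.0107, 0.0066]
ee_rot: [0.993, 0.116, -0.001, -0.0]
ft_force: [-0.5, 0.4, -2.6]
grip_width: 0.58
```

Call:
{"fn": "send_rows", "kwargs": {
  "offset": [
    [0, 0, 0],
    [0, 0, 0],
    [0, 0, 0],
    [0, 0, 0],
    [0, 0, 0]
  ],
  "roll": [0, 0, 0, 0, 0]
}}

```text
clock: 36.2
position: [0.6434, 0.0109, 0.0097]
ee_rot: [0.993, 0.116, 0.001, 0.0]
ft_force: [-0.4, -1.1, -1.5]
grip_width: 0.576
```

Call:
{"fn": "send_rows", "kwargs": {
  "offset": [
    [0, 0, 2],
    [0, 0, 4],
    [0, 0, 5.5],
    [0, 0, 7],
    [0, 0, 7]
  ],
  "roll": [0, 0, 0, 0, 0]
}}

```text
clock: 36.62
position: [0.643, 0.0108, 0.0022]
ee_rot: [0.993, 0.116, -0.0, 0.0]
ft_force: [-2.4, -0.7, 3.8]
grip_width: 0.581
```

```bash
python3 go.py 643.2 11.5 2.2 0.233
```

```text
t 36.62 pos [643.   10.8   2.2] heading 0.2328 tilt [-0.0001  0.0003] F [-2.4 -0.7  3.8] grip 0.581
offset [ 0.4 -0.6  0. ] roll -0.0002 q [ 0.34  0.66 -0.57  1.59  0.4   1.01 -1.69]
```

Call:
{"fn": "send_rows", "kwargs": {
  "offset": [
    [0, 0, 0],
    [0, 0, 0],
    [0, 0, 0],
    [0, 0, 0],
    [0, 0, 0]
  ],
  "roll": [0, 0, 0, 0, 0],
  "jaw": 1
}}

```text
clock: 37.03
position: [0.643, 0.0109, 0.002]
ee_rot: [0.993, 0.116, 0.0, 0.0]
ft_force: [0.2, -0.3, 0.5]
grip_width: 0.997
```

Call:
{"fn": "send_rows", "kwargs": {
  "offset": [
    [0, 0, -2],
    [0, 0, -10],
    [0, 0, -25],
    [0, 0, -45],
    [0, 0, -70]
  ],
  "roll": [0, 0, 0, 0, 0]
}}

```text
clock: 37.45
position: [0.6425, 0.0109, 0.0732]
ee_rot: [0.993, 0.116, -0.0, -0.0]
ft_force: [0.2, -0.2, 0.2]
grip_width: 1.001
```

Call:
{"fn": "send_rows", "kwargs": {
  "offset": [
    [0, 0, -30],
    [0, 0, -60],
    [0, 0, -90],
    [0, 0, -120],
    [0, 0, -140]
  ],
  "roll": [0, 0, 0, 0, 0]
}}

```text
clock: 37.87
position: [0.6437, 0.0114, 0.2172]
ee_rot: [0.993, 0.116, 0.002, 0.0]
ft_force: [0.4, -0.3, -0.2]
grip_width: 1.002
```

Call:
{"fn": "send_rows", "kwargs": {
  "offset": [
    [-17, 33, 0],
    [-34, 66, 0],
    [-51, 99, 0],
    [-68, 132, 0],
    [-85, 165, 0]
  ],
  "roll": [0, 0, 0, 0, 0]
}}

```text
clock: 38.28
position: [0.5978, -0.1707, 0.214]
ee_rot: [0.993, 0.116, 0.001, 0.0]
ft_force: [-0.7, -0.3, -0.3]
grip_width: 1.0
```

Call:
{"fn": "send_rows", "kwargs": {
  "offset": [
    [-17, 33, 0],
    [-34, 66, 0],
    [-51, 99, 0],
    [-68, 132, 0],
    [-85, 165, 0]
  ],
  "roll": [0, 0, 0, 0, 0]
}}

```text
clock: 38.7
position: [0.5531, -0.351, 0.214]
ee_rot: [0.993, 0.116, 0.001, 0.001]
ft_force: [0.7, 0.4, -0.1]
grip_width: 1.001
```

Call:
{"fn": "send_rows", "kwargs": {
  "offset": [
    [-17, 33, 0],
    [-34, 66, 0],
    [-51, 99, 0],
    [-68, 132, 0],
    [-85, 165, 0]
  ],
  "roll": [0, 0, 0, 0, 0]
}}

```text
clock: 39.12
position: [0.5085, -0.5312, 0.2141]
ee_rot: [0.993, 0.116, 0.001, 0.001]
ft_force: [0.8, 0.4, 0.7]
grip_width: 1.001
```

Call:
{"fn": "send_rows", "kwargs": {
  "offset": [
    [0, 0, 0],
    [0, 0, 0],
    [0, 0, 0],
    [0, 0, 0],
    [0, 0, 0]
  ],
  "roll": [0, 0, 0, 0, 0]
}}

```text
clock: 39.53
position: [0.5101, -0.5282, 0.213]
ee_rot: [0.993, 0.117, 0.0, 0.0]
ft_force: [0.1, 1.3, 0.2]
grip_width: 1.001
```

```bash
python3 go.py 300 -500 200 0; for a in "yellow 646 -243" "red 451 -145" "green 455.5 100" "blue 643.5 11.5"; do echo $a; python3 chk.py $a; done; cp pics/top_blue.png pics/final_top.png
python3 - <<'E'
from h import *
# jar and bowl shift between the first and last top and scene pictures
a=cv2.imread('pics/top0.png');b=cv2.imread('pics/top_blue.png')
def c(im): 
    h=cv2.cvtColor(im,cv2.COLOR_BGR2HSV); m=(h[...,0]>7)&(h[...,0]<17)&(h[...,1]>170); m[:,:185]=0;m[:,225:]=0; v,u=np.nonzero(m); return u.mean(),v.mean()
print('jar',c(a),c(b))
t=a[238:278,420:460]; r=cv2.matchTemplate(b[228:288,410:470],t,cv2.TM_CCOEFF_NORMED); print('bowl',cv2.minMaxLoc(r))
E
```

```text
t 39.53 pos [ 510.1 -528.2  213. ] heading 0.235 tilt [0.0009 0.0003] F [0.1 1.3 0.2] grip 1.001
offset [-197.7  -76.3   12.8] roll 0.235 q [ 1.    0.63 -0.44  1.12  0.25  1.45 -0.73]
yellow 646 -243
top cover 353 [ 647.9 -242.6   60.2   50.2] 0.1068 z 0.0313
top bay 224 [ 647.4 -242.6   89.8   65. ] 0.1358
scene cover 433 [ 647.9 -242.3   62.7   51.4] 0.1425 z 0.0324
scene bay 251 [ 641.3 -243.2  101.3   65.3] 0.1233
red 451 -145
top cover 510 [ 453.2 -145.4   80.5   50.5] -0.0073 z 0.0311
top bay 215 [ 451.2 -144.9  111.2   65.9] -0.0409
scene cover 440 [ 453.1 -143.6   85.9   50.3] -0.0299 z 0.0324
scene bay 173 [ 444.6 -144.3  127.1   64.1] -0.0177
green 455.5 100
top cover 708 [454.9 136.1 126.4 104.9] -1.5097 z 0.031
top bay 170 [455.7 100.3 129.5  62.5] -0.013
scene cover 623 [455.6 137.1 125.4 106.3] -1.5277 z 0.0323
scene bay 99 [457.9 100.1 132.   60.6] -0.0078
blue 643.5 11.5
top cover 739 [644.4  10.7 125.7  49.8] 0.2358 z 0.0311
top bay 205 [643.4  11.9 153.4  64.3] 0.239
scene cover 887 [645.   12.  128.7  50. ] 0.2318 z 0.0325
scene bay 196 [643.6  12.7 155.8  63.2] 0.2408
jar (np.float64(203.01351351351352), np.float64(260.5405405405405)) (np.float64(203.01351351351352), np.float64(260.5405405405405))
bowl (-0.34617188572883606, 0.12919534742832184, (20, 9), (10, 10))
```

View pics/final_top.png

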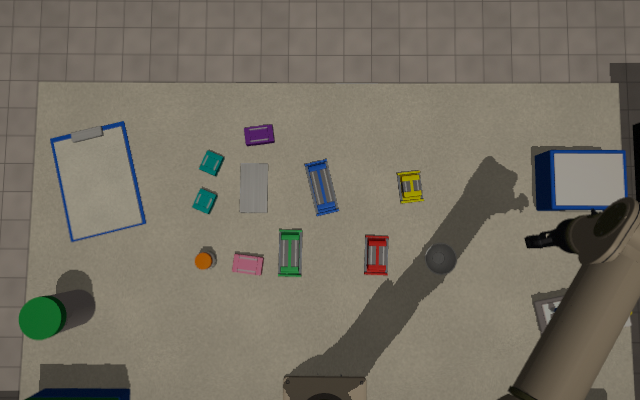

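The final top view shows all four covers in their own bays: blue (321,187), yellow (410,187), green (290,252) and red (376,255). The jar (203,260) is unmoved. The bowl (440,259) is in shadow, which explains its poor template score. The green check caught the pink block, so I redo it and then hand in.

Run:
```python
from h import *
from workcell import manip
p=eyes.camera_params('top'); im,d=eyes.camera('top'); X=cloud(p,d)
a=(abs(X[...,0]-.4555)<.08)&(abs(X[...,1]-.1)<.045)&(abs(X[...,2]-.032)<.006)
print('green',*rect(X[a][:,:2]))
X0=cloud(p,np.load('pics/top0.npy'))
for Y in (X0,X):
    k=np.zeros((400,640),bool); k[235:285,415:465]=1; k&=Y[...,2]>.025; print('bowl rim',k.sum(),*rect(Y[k][:,:2]))
ok=abs(rect(X[a][:,:2])[0][0]-455.5)<4
print(monitor.get_obs()['joint_velocities'].round(3))
if ok: print(manip.hand_in())
```

```text
green [457.1  99.1 103.2  48.3] 0.0139
bowl rim 271 [ 453.4 -180.   368.4   86.4] 1.5057
bowl rim 271 [ 453.4 -180.5  369.4   86.2] 1.5057
[ 0.001  0.002  0.002 -0.001 -0.001 -0.    -0.001]
the job is handed in; nothing more can be done
None
```

I put the four covers into their own bays in the order asked (yellow, red, green, blue), setting each down and then releasing it. The job was handed in at about 40 s of the 131 s allowed.

- **Placement:** In the last top view, each cover is within about 2 mm of its bay's centre. All four are flat, with tops at about 31–32 mm. Headings match the bays to about 0.03 rad, which is roughly the noise of that measurement.
- **Bystanders:** The jar's pixel position did not change. The bowl's depth data matched the first picture to within 0.5 mm. The look-alikes stand where they were.
- **Checks that failed or disagreed:**
  - The bowl's template match failed, most likely because the arm's shadow fell on it.
  - The first check of the green cover caught the pink look-alike, so I repeated it with a tighter window.
  - The scene camera's reading of the yellow and red bay centres differed from the top camera's by up to 7 mm in x. Its bay outlines came out up to 17 mm too long, so I did not use those readings.

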